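# Charge the mill jar with grinding cylinders from a chute

## Robot

A 6-joint arm with a two-finger parallel gripper is mounted at the origin on the work surface. World frame = base frame: x ahead of the robot, y to its left, z up, the work surface at z = 0. Lengths are in m, angles in rad, forces in N, time in s.
With the tool pointing down it reaches from about 0.375 to 0.975 m from the base axis. Payload 3.8 kg.
Tool frame: the origin (TCP) lies on the mounting face of the last link; the fingertips stand 173 mm ahead of it and the grasp point (between the pads) lies 155 mm ahead of it; z points along the fingers, y is the line along which they close (so a half turn about z gives the same grasp; the last joint's range is limited). The gripper opens to 85 mm and grips with 20 to 120 N. Pads are 22 mm wide; open, the fingers measure 114 mm over their backs; the gripper's body (76 mm by 85 mm) begins 54 mm behind the grasp point. The pads swing forward as they close: fully open they stand 13 mm farther back than shut.
Start: joints at [-1.259, 0.264, 1.604, -0, 1.274, -0.037], TCP at [0.231, -0.634, 0.405] pointing down, gripper open.
Joint ranges: [-2.63, 2.63], [-0.94, 2.18], [0.31, 2.57], [-1.31, 4.45], [0, 2.66], [-2.55, 2.55]. Speed limits (rad/s): [2.57, 2.57, 3.14, 3.14, 3.14, 3.14].

## Interface

Orientations are given as a rotation vector (axis times angle).
In Python, from workcell import bot gives the robot as it stands.
- The arm moves only by the tool drive_tool, never from a script. Its argument "increments" is a list of rows, each an object with "delta_pos": the shift along the tool's x, y, z in mm, a list of three; "turn": the turn about the tool's z in rad; "jaw": the opening, from -1 (shut) to 1 (fully open). A call has 1 to 8 rows; each row shifts and turns the commanded pose from where the row before left it, along the tool's axes as they then stand; what a row does not reach is not made up. A row lasts 1/12 s, in which the tool goes at most 41.7 mm and 7.16 degrees, less where a joint would pass 70% of its speed; a pose out of reach is approached as far as the arm can. A call is refused whole if a number of a shift passes 41.7 or a number of a turn 0.125, either way. A call with a gripper value outside its range is refused whole. The fingers move at their own pace and stop on an object; "grip_force" is the grip in N (left out, the last holds). Time passes only in rows, so rows that do not move let the fingers close. It gives the time, the measured TCP pose, the force, the opening and the grip force at its end, in the units of the state.
- bot.read_state(): the state, without advancing time (a new reading comes with each control period).
- bot.read_camera(name): name is "side" or "top"; returns a dict with "pixels" (420x560x3 uint8, red, green, blue), "fovy" (degrees; the focal length in pixels is half the picture's height over the tangent of half this angle, whatever the lens; pixels are square), "cx", "cy" (the principal point, pixels), "k1" (the pictures are not rectified: a ray, as slopes to the right and down, at radius r is drawn at 1 + k1 r^2 times it, then the intrinsics apply), "camera_from_world" (4x4, takes a point from world to camera coordinates). Camera axes: x right, y down, z forward; pixel columns grow to the right and rows downward; lengths in m; the calibration is good to about 2 mm. A picture is of the moment at which its call begins. There is no depth.
- bot.finish_job(): hands the job in; it is judged then, once.
The state is a dict: "time": time; "q": joint angles; "joint_vel": joint speeds; "joint_torque": joint torques, N m; "tool_pos": TCP position; "tcp_rot": TCP orientation; "wrist_force": force on the tool from outside, world axes, zero at the start; "torque": the same for the moment, N m; "width": opening from 0.0 (shut) to 1.0 (fully open); "grip_force": force on a finger pad.
Only numpy, scipy, OpenCV 4.12 (cv2) and the standard library are available. Lean on these libraries where they do the work, as an engineer would, in place of code of your own. Each camera call takes 0.05 s, during which the arm holds its last target. There are 200 camera calls.

## Task

Pick up the steel chute by its handle with the three grinding cylinders in it, rest its nose on the rubber collar in the porcelain jar's neck so that it reaches into the mouth, and, keeping it lightly resting there (under 8 N), tip it until all three have slid into the jar. Then set the empty chute down on the bench on its feet and let go. Spill nothing, keep the jar standing where it is, and leave the lid, the mortar and the resin mount alone.

Things in the scene. Friction and masses are not known exactly. Their poses are not given: they have to be found in the camera images.
- chute: Chute of folded stainless steel, about 0.3 kg: straight open-topped trough 200 mm long along its x axis, flat floor, 29.5 mm wide outside, 24 mm inside. Open at the nose (-x end), closed by a wall at the rear (+x end). Origin: under the trough's middle, level with the soles of its feet (on the bench); z up. Floor from z = 10 to 13 mm, side walls up to 37 mm. Polished floor: the cylinders start to slide at 13 to 20 degrees of tilt.
- chute_grip (a point): Centre of the chute's handle, a black bar above the trough, to be gripped from above: 14 mm wide (along y), 16 mm high, 96 mm long along the chute's x; this point is at x = 45, y = 0, z = 68 mm of the chute. The bar stands on two hoops, 12 mm long, at x = 6 and x = 84 mm of the chute, with free span between them; 23 mm are free between bar and side walls.
- chute_nose (a point): Middle of the lower edge of the floor at the open nose, x = -100, y = 0, z = 10 mm of the chute. Under the floor stand two feet, plates 10 mm tall, 3 mm thick and as wide as the chute, at x = -66 to -63 and x = 87 to 90 mm of the chute; when the chute rests on the collar, the front foot hangs just outside it.
- jar: Loose porcelain mill jar, about 0.85 kg, round about its z axis: body 100 mm in diameter up to z = 74 mm, sloping shoulder, narrow straight neck 60 mm in outer diameter from z = 97 to the porcelain rim at z = 112 mm. Origin: centre of its underside; inner floor at z = 8 mm. More than about 3 N sideways at the neck can tip it.
- jar_mouth (a point): Centre of the mouth in the plane of the porcelain rim, 112 mm above the jar's underside. A snug grey rubber collar with a 44 mm bore is pushed into the neck; its flat flange, 58 mm in diameter and 5 mm thick, stands proud: the top of the flange is anywhere from 5 to 27 mm above this point. That height is not measured: find it by feel. Resting on it, each mm of further pressing adds some 3 to 20 N.
- cyl1: White alumina grinding cylinder, 16 mm in diameter and 16 mm long, 12.5 g; origin at its centre, x along its axis. At the start it lies in the trough ahead of the handle, axis about along the trough.
- cyl2: White alumina grinding cylinder, 16 mm in diameter and 16 mm long, 12.5 g; origin at its centre, x along its axis. At the start it lies in the trough ahead of the handle, axis about along the trough.
- cyl3: White alumina grinding cylinder, 16 mm in diameter and 16 mm long, 12.5 g; origin at its centre, x along its axis. At the start it lies in the trough ahead of the handle, axis about along the trough.
- jar_lid: The jar's porcelain lid, 64 mm in diameter, 28 mm high with its knob, standing on the bench; origin: centre of its underside. Not to be moved.
- mortar: Small white ceramic mortar bowl, 90 mm in diameter, 42 mm high; origin: centre of its underside. Not to be moved.
- mount: Black resin mount of a polished section, 30 mm in diameter, 20 mm high; origin: centre of its underside. Not to be moved.
Not all that is in view belongs to the job. There is more than one size of the chute; the job needs the largest.

How it is judged:
By the outcome, as a careful person would: the job done as asked, in the order asked, and still so for the second after the job is handed in, with the robot touching nothing.
It also fails if it takes over 72 s, if anything falls off the work surface, if the arm or the gripper's body presses on something with over 40 N, if the wrist force passes 120 N, or if a joint passes its speed limit or range.

## Working session

There is one attempt and no reset: what is moved stays moved. The work goes in short steps, Python scripts to look and compute and a tool call to move; the robot and the scene stay as the last step left them, time stands still between calls to the robot, and variables do not carry over. Pictures are saved under pics/ and viewed, at most 10 in all, crops included, and the job is handed in when it is done.

Besides the shell and the picture viewer there is one more tool, called by a JSON object that holds its "fn" and its "kwargs". drive_tool: Moves the arm, as the interface text tells. Its arguments: {"type":"object","properties":{"increments":{"type":"array"},"grip_force":{"type":"number"}},"required":["increments"]}

```bash
ls; mkdir -p pics
python3 - <<'E'
from workcell import bot
import cv2,numpy as np
for n in("top","side"):
    c=bot.read_camera(n); cv2.imwrite(f"pics/{n}0.png",c["pixels"][:,:,::-1])
    print(n,c["fovy"],c["cx"],c["cy"],c["k1"]); print(np.round(c["camera_from_world"],4).tolist())
print(bot.read_state())
E
```

```text
pics
top 43.64616107506764 283.64317018146784 210.40949936386627 -0.07636443666587865
[[0.0217, -0.9996, 0.0174, -0.0568], [-0.9815, -0.0246, -0.1897, 0.5773], [0.1901, -0.013, -0.9817, 1.302], [0.0, 0.0, 0.0, 1.0]]
side 57.218060152230045 281.38860918824383 207.36113920646457 -0.10988737564055326
[[-0.9938, -0.1108, -0.0095, 0.5864], [-0.0553, 0.5665, -0.8222, 0.1224], [0.0964, -0.8166, -0.5691, 0.7376], [0.0, 0.0, 0.0, 1.0]]
{'time': 0.1, 'q': array([-1.25889609e+00,  2.64723979e-01,  1.60525201e+00,  2.14217974e-05,
        1.27368845e+00, -3.68720184e-02]), 'joint_vel': array([-0.00055797, -0.00076807, -0.00231067, -0.00051741, -0.00140977,
        0.00038681]), 'joint_torque': array([ 3.67939110e-04, -5.16706967e+01, -3.68590879e+01,  1.48413537e-06,
        6.31009490e-03, -8.02555803e-06]), 'tool_pos': array([ 0.23060331, -0.63406348,  0.40344717]), 'tcp_rot': array([-3.09192268e+00, -5.44711379e-01,  4.13976366e-04]), 'wrist_force': array([ 0.69514604, -0.08146959, -0.32636319]), 'torque': array([ 0.05820768, -0.00254979, -0.01632802]), 'grip_force': 0.0, 'width': 0.9985470255436978}
```

View pics/top0.png

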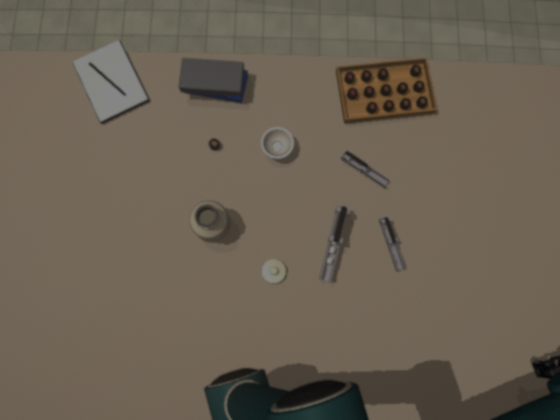

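View pics/side0.png

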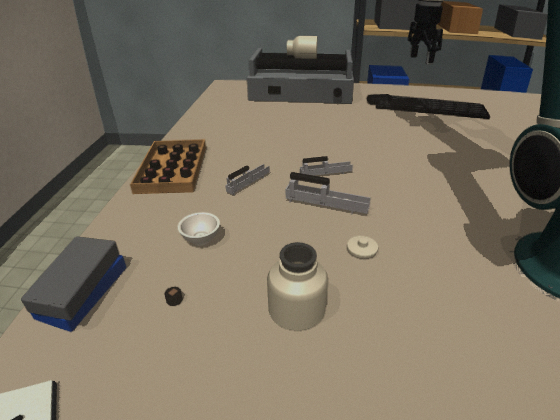

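The top view shows three chutes: at (333,245), holding the cylinders, at (392,244), and at (365,168). The first is the longest and carries the white cylinders, so it fits. The jar is at (209,218), the lid at (274,271), the mortar at (278,144) and the mount at (214,144). I'll confirm in an enlarged crop.

```bash
cat > h.py <<'E'
import numpy as np, cv2
from workcell import bot
from scipy.spatial.transform import Rotation as R
def cam(n):
    c=bot.read_camera(n); f=210/np.tan(np.radians(c["fovy"])/2)
    c["K"]=np.array([[f,0,c["cx"]],[0,f,c["cy"]],[0,0,1]]); c["D"]=np.array([c["k1"],0,0,0.]); c["T"]=np.array(c["camera_from_world"]); return c
def proj(c,P):
    T=c["T"]; return cv2.projectPoints(np.asarray(P,float).reshape(-1,3),cv2.Rodrigues(T[:3,:3])[0],T[:3,3],c["K"],c["D"])[0].reshape(-1,2)
def ray(c,uv,z):
    n=cv2.undistortPoints(np.array([[uv]],float),c["K"],c["D"]).ravel(); Rm=c["T"][:3,:3]
    d=Rm.T@[n[0],n[1],1]; o=-Rm.T@c["T"][:3,3]; return o+d*(z-o[2])/d[2]
def crop(c,x0,y0,x1,y1,s,name):
    cv2.imwrite(name,cv2.resize(c["pixels"][y0:y1,x0:x1,::-1],None,fx=s,fy=s,interpolation=cv2.INTER_CUBIC))
E
python3 - <<'E'
from h import *
a=cam("top");b=cam("side")
A=a["pixels"][190:300,180:420,::-1];B=b["pixels"][150:240,260:400,::-1]
A=cv2.resize(A,None,fx=3.2,fy=3.2,interpolation=cv2.INTER_CUBIC)
B=cv2.resize(B,None,fx=2.6,fy=2.6,interpolation=cv2.INTER_CUBIC)
J=cv2.resize(b["pixels"][235:330,255:340,::-1],None,fx=2.4,fy=2.4,interpolation=cv2.INTER_CUBIC)
im=np.zeros((352+236,768,3),np.uint8);im[:352]=A;im[352:352+234,:364]=B;im[352:352+228,400:604]=J
cv2.imwrite("pics/c1.png",np.clip(im*1.6,0,255).astype(np.uint8))
E
```

```text
(no output)
```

View pics/c1.png

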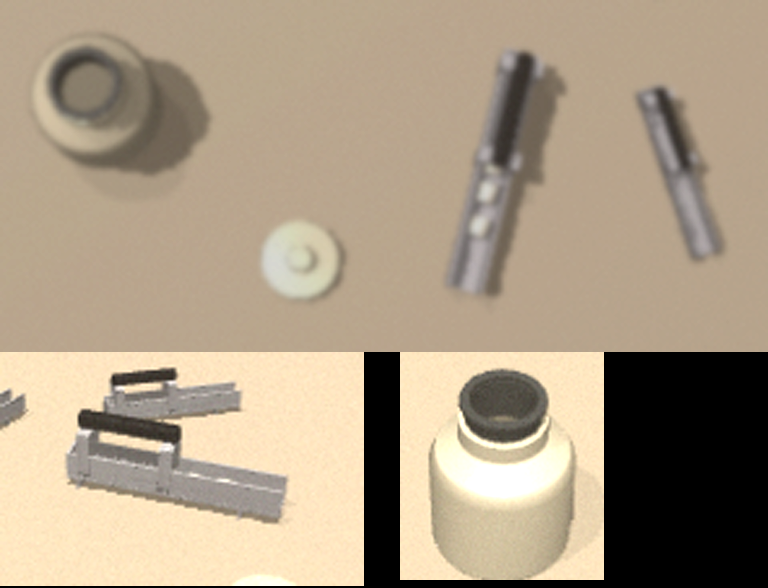

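The crop confirms it: the big chute has its bar from about (343,206) to (337,241) and its nose at about (327,280) in full-image pixels. The cylinders lie just ahead of the front hoop, and the jar shows its dark collar. Next I fit the poses and check them with an overlay.

```bash
cat > m.py <<'E'
from h import *
from scipy.optimize import least_squares
a=cam("top");b=cam("side")
tc=lambda u,v:(180+u/3.2,190+v/3.2); sc=lambda u,v:(260+u/2.6,150+(v-352)/2.6); jc=lambda u,v:(255+(u-400)/2.4,235+(v-352)/2.4)
obs=[(a,(93,0,76),tc(525,55)),(a,(-3,0,76),tc(502,164)),(a,(-100,14.75,37),tc(448,286)),(a,(-100,-14.75,37),tc(494,294)),
(b,(93,0,68),sc(81,419)),(b,(-3,0,68),sc(179,433)),(b,(-100,14.75,10),sc(281,519)),(b,(-100,-14.75,37),sc(287,477))]
def W(p,P): 
    c,s=np.cos(p[2]),np.sin(p[2]); P=np.array(P,float)/1000; return np.array([p[0]+c*P[0]-s*P[1],p[1]+s*P[0]+c*P[1],P[2]])
f=lambda p:np.concatenate([proj(c,W(p,P))[0]-uv for c,P,uv in obs])
r=least_squares(f,[.45,-.15,-.2],loss="soft_l1",x_scale=[.1,.1,.3]); p=r.x
print("chute",p,np.round(f(p).reshape(-1,2),1).tolist())
print("grip",W(p,(45,0,68)),"nose",W(p,(-100,0,10)))
for n,uv,z in(("cylA",tc(487,190),.022),("cylB",tc(480,222),.022),("lid",tc(301,259),.02),("bodyjar",tc(93,96),.070)):print(n,ray(a,uv,z))
ob=[(a,tc(87,85)),(b,jc(504,408))]
g=lambda x:np.concatenate([proj(c,x)[0]-uv for c,uv in ob])
q=least_squares(g,[.5,.2,.13],x_scale=.1);print("collar top",q.x,g(q.x))
def jarpts(x,y,r,z): t=np.linspace(0,6.28,60);return np.c_[x+r*np.cos(t),y+r*np.sin(t),0*t+z]
x,y,z=q.x
out=[]
for c,(u0,v0,u1,v1),s in((a,(180,195,370,295),4),(b,(250,150,400,335),4)):
    im=cv2.resize(c["pixels"][v0:v1,u0:u1,::-1],None,fx=s,fy=s,interpolation=cv2.INTER_CUBIC);im=np.clip(im*1.5,0,255).astype(np.uint8)
    def L(P,col):cv2.polylines(im,[np.int32((proj(c,P)-[u0,v0]+.5)*s)],True,col,1)
    for zz,rr in((z,.029),(.074,.05),(0,.05)):L(jarpts(x,y,rr,zz),(0,0,255))
    for B in([(-100,-14.75,37),(100,-14.75,37),(100,14.75,37),(-100,14.75,37)],[(-100,-14.75,10),(100,-14.75,10),(100,14.75,10),(-100,14.75,10)],[(-3,-7,76),(93,-7,76),(93,7,76),(-3,7,76)]):L([W(p,P) for P in B],(0,200,0))
    out.append(im)
cv2.imwrite("pics/ovt.png",out[0]);cv2.imwrite("pics/ovs.png",cv2.resize(out[1],None,fx=.8,fy=.8))
E
python3 m.py
```

```text
chute [ 0.49901257 -0.17735025 -0.21949069] [[0.0, -1.1], [-1.0, 0.9], [0.2, -0.2], [-3.0, 0.0], [-0.7, -1.1], [1.0, -0.1], [-0.3, -1.7], [0.6, -2.0]]
grip [ 0.54293295 -0.18714822  0.068     ] nose [ 0.40141172 -0.155577    0.01      ]
cylA [ 0.48406447 -0.17333112  0.022     ]
cylB [ 0.45764994 -0.16773415  0.022     ]
lid [ 0.42435691 -0.02228639  0.02      ]
bodyjar [0.54602217 0.14653654 0.07      ]
collar top [0.54613643 0.14575694 0.11490617] [-0.03067926  0.27157763 -0.1694387  -0.04188605]
```

View pics/ovt.png

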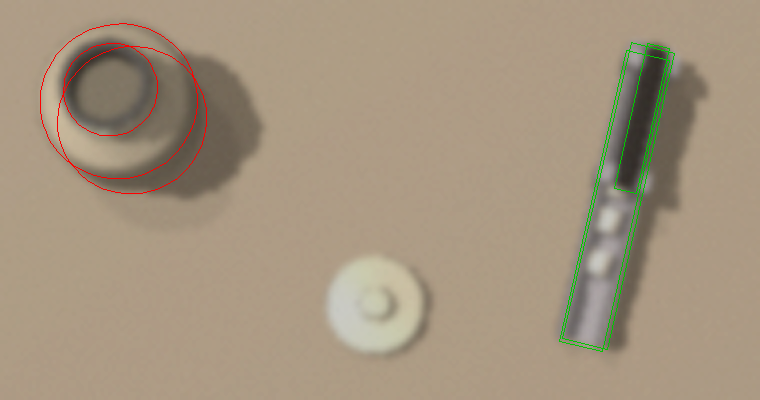

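View pics/ovs.png

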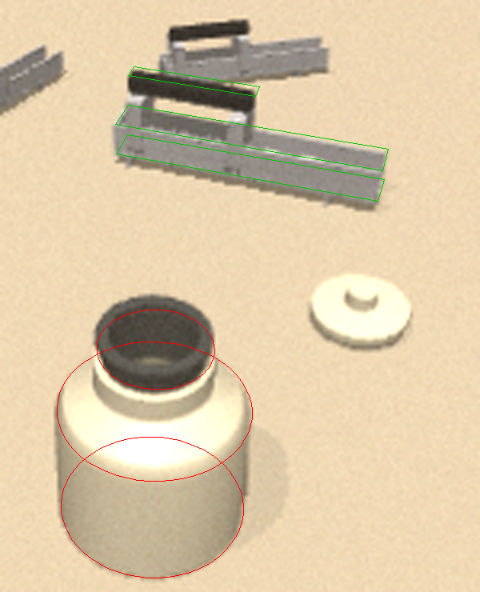

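The overlays show the chute fit within 1–2 px. The jar's collar sits about 4 px higher in the side view than my guess, with its top back edge at about (298,242) full. I'll refit the jar from its outline and compute the approach.

```bash
cat > j.py <<'E'
from h import *
from scipy.optimize import least_squares
a=cam("top");b=cam("side")
def circ(x,y,r,z): t=np.linspace(0,2*np.pi,180);return np.c_[x+r*np.cos(t),y+r*np.sin(t),0*t+z]
def f(p):
    x,y,h=p;o=[]
    ct=(proj(a,circ(x,y,.029,h))-[180,195]+.5)*4;cs=(proj(b,circ(x,y,.029,h))-[250,150]+.5)*3.2
    B=np.r_[circ(x,y,.05,.0),circ(x,y,.05,.074)]
    bt=(proj(a,circ(x,y,.05,.074))-[180,195]+.5)*4;bs=(proj(b,B)-[250,150]+.5)*3.2
    return np.array([ct[:,0].min()-62,ct[:,0].max()-158,ct[:,1].min()-38,ct[:,1].max()-132,bt[:,0].min()-40,bt[:,0].max()-193,bt[:,1].min()-24,
     cs[:,0].min()-95,cs[:,0].max()-216,cs[:,1].min()-295,bs[:,0].min()-57,bs[:,0].max()-251,bs[:,1].max()-578])/4
r=least_squares(f,[.546,.146,.12],loss="soft_l1",x_scale=.1);print(r.x,np.round(f(r.x),1))
print("mortar",ray(a,(278,144),.04))
E
python3 j.py
cat >> h.py <<'E'
def plan(xyz,head):
    s=bot.read_state();M=R.from_rotvec(s["tcp_rot"]).as_matrix();h=np.arctan2(M[1,0],M[0,0])
    t=-((head-h+np.pi)%(2*np.pi)-np.pi); d=np.array(xyz)-s["tool_pos"]
    X=np.array([np.cos(head),np.sin(head),0]);Y=np.array([np.sin(head),-np.cos(head),0])
    print("turn",round(t,4),"then mm",np.round([d@X*1e3,d@Y*1e3,-d[2]*1e3],1),"now",s["tool_pos"],"t",s["time"])
E
python3 -c "
from h import *
plan([.5527,-.1895,.068+.155],-.2195)"
```

```text
[0.54654308 0.1458553  0.12488335] [-0.2 -0.5  0.3  0.2  0.   1.1 -0.2  0.2 -0.3 -0.  -0.2  0.1  0. ]
mortar [ 0.76290877 -0.0243525   0.04      ]
turn 0.5683 then mm [ 217.5 -504.3  181.5] now [ 0.2306684  -0.63431146  0.40446647] t 0.4
```

{"fn": "drive_tool", "kwargs": {"increments": [{"delta_pos": [0,0,0],"turn": 0.1137,"jaw": 1},{"delta_pos": [0,0,0],"turn": 0.1137,"jaw": 1},{"delta_pos": [0,0,0],"turn": 0.1137,"jaw": 1},{"delta_pos": [0,0,0],"turn": 0.1137,"jaw": 1},{"delta_pos": [0,0,0],"turn": 0.1137,"jaw": 1},{"delta_pos": [13.6,-31.5,0],"turn": 0,"jaw": 1},{"delta_pos": [13.6,-31.5,0],"turn": 0,"jaw": 1},{"delta_pos": [13.6,-31.5,0],"turn": 0,"jaw": 1}]}}

```text
time: 1.07
tool_pos: [0.2912, -0.5504, 0.4045]
tcp_rot: [-3.122, 0.347, -0.0]
wrist_force: [0.4, -0.5, -1.1]
width: 1.001
grip_force: 0.0
```

{"fn": "drive_tool", "kwargs": {"increments": [{"delta_pos": [13.6,-31.5,0],"turn": 0,"jaw": 1},{"delta_pos": [13.6,-31.5,0],"turn": 0,"jaw": 1},{"delta_pos": [13.6,-31.5,0],"turn": 0,"jaw": 1},{"delta_pos": [13.6,-31.5,0],"turn": 0,"jaw": 1},{"delta_pos": [13.6,-31.5,0],"turn": 0,"jaw": 1},{"delta_pos": [13.6,-31.5,0],"turn": 0,"jaw": 1},{"delta_pos": [13.6,-31.5,0],"turn": 0,"jaw": 1},{"delta_pos": [13.6,-31.5,0],"turn": 0,"jaw": 1}]}}

```text
time: 1.73
tool_pos: [0.4529, -0.3273, 0.405]
tcp_rot: [3.122, -0.345, 0.001]
wrist_force: [0.3, -0.1, 0.4]
width: 0.997
grip_force: 0.0
```

{"fn": "drive_tool", "kwargs": {"increments": [{"delta_pos": [13.6,-31.5,0],"turn": 0,"jaw": 1},{"delta_pos": [13.6,-31.5,0],"turn": 0,"jaw": 1},{"delta_pos": [13.6,-31.5,0],"turn": 0,"jaw": 1},{"delta_pos": [13.6,-31.5,0],"turn": 0,"jaw": 1},{"delta_pos": [13.5,-31.5,0],"turn": 0,"jaw": 1},{"delta_pos": [0,0,20],"turn": 0,"jaw": 1},{"delta_pos": [0,0,30],"turn": 0,"jaw": 1},{"delta_pos": [0,0,30],"turn": 0,"jaw": 1}]}}

```text
time: 2.4
tool_pos: [0.554, -0.1891, 0.3255]
tcp_rot: [3.122, -0.341, 0.006]
wrist_force: [-0.4, 0.1, -1.2]
width: 0.998
grip_force: 0.0
```

```bash
python3 -c "
from h import *
plan([.5527,-.1895,.068+.155],-.2195)
a=cam('side');crop(a,230,60,400,230,3.5,'pics/s2.png')"
```

```text
turn 0.0018 then mm [ -1.1   0.7 102.5] now [ 0.55396843 -0.18907637  0.32550769] t 2.4
```

View pics/s2.png

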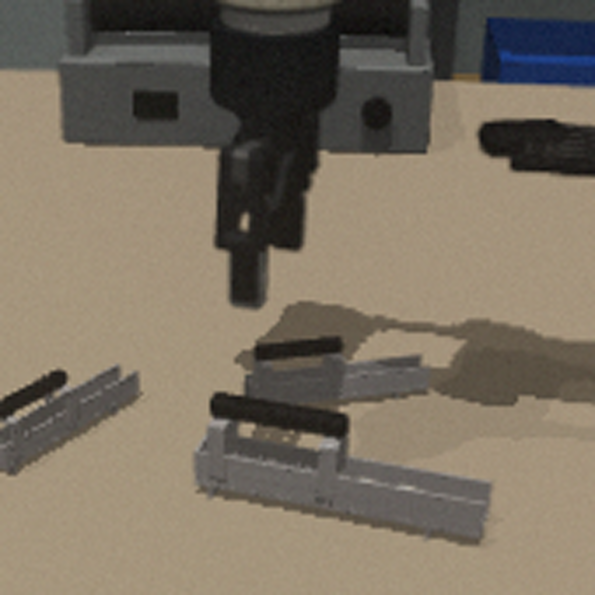

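The view shows the fingers at crop (248,303), centred above the rear half of the bar (213–347, 400–420). That agrees with the plan, so I descend and grip.

{"fn": "drive_tool", "kwargs": {"increments": [{"delta_pos": [-1,0,25],"turn": 0,"jaw": 1},{"delta_pos": [0,0,25],"turn": 0,"jaw": 1},{"delta_pos": [0,0,20],"turn": 0,"jaw": 1},{"delta_pos": [0,0,14],"turn": 0,"jaw": 1},{"delta_pos": [0,0,10],"turn": 0,"jaw": 0.3},{"delta_pos": [0,0,8],"turn": 0,"jaw": 0},{"delta_pos": [0,0,0],"turn": 0,"jaw": -0.3},{"delta_pos": [0,0,0],"turn": 0,"jaw": -0.5}], "grip_force": 20}}

```text
time: 3.12
tool_pos: [0.5521, -0.1898, 0.2231]
tcp_rot: [3.123, -0.345, 0.0]
wrist_force: [0.2, -0.7, -0.1]
width: 0.457
grip_force: 0.0
```

{"fn": "drive_tool", "kwargs": {"increments": [{"delta_pos": [0,0,0],"turn": 0,"jaw": -0.6},{"delta_pos": [0,0,0],"turn": 0,"jaw": -1},{"delta_pos": [0,0,0],"turn": 0,"jaw": -1},{"delta_pos": [0,0,0],"turn": 0,"jaw": -1},{"delta_pos": [0,0,0],"turn": 0,"jaw": -1}]}}

```text
time: 3.53
tool_pos: [0.5525, -0.1898, 0.2239]
tcp_rot: [3.122, -0.344, 0.004]
wrist_force: [2.7, 1.5, 3.9]
width: 0.158
grip_force: 20.2
```

```bash
python3 -c "
from h import *
plan([.5527,-.1895,.068+.155],-.2195)
s=bot.read_state();print(s['wrist_force'],s['torque'],s['grip_force'],s['width'])"
```

```text
turn -0.0002 then mm [ 0.1 -0.4  0.9] now [ 0.55250171 -0.18981563  0.22387904] t 3.5333
[2.67961167 1.5037532  3.88037659] [ 0.19224156 -0.20506142 -0.02582205] 20.179304480552673 0.15775427793877267
```

Gripped at 20 N. The tool can only turn about its own z, so tipping must come from the chute pivoting about the bar in the pads. I'll test that with a tiny lift.

{"fn": "drive_tool", "kwargs": {"increments": [{"delta_pos": [0,0,-1],"turn": 0,"jaw": -1},{"delta_pos": [0,0,-1],"turn": 0,"jaw": -1},{"delta_pos": [0,0,-1],"turn": 0,"jaw": -1},{"delta_pos": [0,0,-1],"turn": 0,"jaw": -1},{"delta_pos": [0,0,-1],"turn": 0,"jaw": -1},{"delta_pos": [0,0,-1],"turn": 0,"jaw": -1},{"delta_pos": [0,0,0],"turn": 0,"jaw": -1},{"delta_pos": [0,0,0],"turn": 0,"jaw": -1}], "grip_force": 20}}

```text
time: 4.2
tool_pos: [0.5518, -0.1896, 0.2286]
tcp_rot: [-3.123, 0.344, 0.0]
wrist_force: [0.0, -0.9, -2.9]
width: 0.16
grip_force: 19.6
```

```bash
python3 -c "
from h import *
w=[];t=[]
s=bot.read_state();print(s['wrist_force'],s['torque'],s['tool_pos'])
a=cam('side');crop(a,280,150,400,230,6,'pics/s3.png')
s=bot.read_state();print(s['wrist_force'],s['torque'],s['grip_force'],s['width'])"
```

```text
[ 0.00385661 -0.85671503 -2.89699273] [-0.05991124 -0.14371006  0.01795806] [ 0.55177027 -0.18964962  0.22857954]
[-0.11118976  0.26509229 -2.97453406] [-0.04843962 -0.13542341  0.00222242] 19.613575637340546 0.15730171868533652
```

View pics/s3.png

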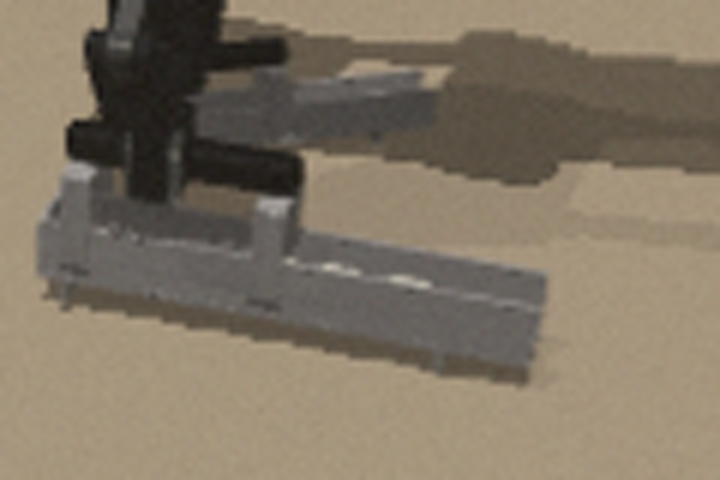

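The crop shows the cylinders still in the trough, at (340,267) and (405,280), and the chute lifted a few mm. The tilt isn't clear, so I'll lift slightly more at 20 N and compare.

{"fn": "drive_tool", "kwargs": {"increments": [{"delta_pos": [0,0,-1.5],"turn": 0,"jaw": -1},{"delta_pos": [0,0,-1.5],"turn": 0,"jaw": -1},{"delta_pos": [0,0,-1.5],"turn": 0,"jaw": -1},{"delta_pos": [0,0,-1.5],"turn": 0,"jaw": -1},{"delta_pos": [0,0,0],"turn": 0,"jaw": -1},{"delta_pos": [0,0,0],"turn": 0,"jaw": -1},{"delta_pos": [0,0,0],"turn": 0,"jaw": -1}], "grip_force": 20}}

```text
time: 4.83
tool_pos: [0.5518, -0.1896, 0.2347]
tcp_rot: [3.123, -0.344, 0.0]
wrist_force: [0.7, -0.0, -2.6]
width: 0.158
grip_force: 19.6
```

```bash
cat >> h.py <<'E'
# fit chute in the vertical plane through known grip axis: p=[tilt(nose down +), dx] by edge score in side view
def outline(c,g,head,th,gx=.055,gz=.068):
    P=np.array([[x,y,z] for x in(-.1,.1) for y in(-.01475,.01475) for z in(.010,.037)])
    return place(P,g,head,th,gx,gz)
def place(P,g,head,th,gx,gz):
    Q=P-np.array([gx,0,gz]); return np.asarray(g)+(R.from_euler("ZY",[head,-th]).apply(Q))
def tilt(c,g,head,lo=-6,hi=45,gx=.055,n=None):
    im=cv2.cvtColor(c["pixels"],cv2.COLOR_RGB2GRAY).astype(float)
    gyy=cv2.GaussianBlur(im,(0,0),.8); best=[]
    t=np.linspace(-.095,.095,60)
    for th in np.arange(lo,hi,.5):
        for dz in np.arange(-.006,.0061,.001):
            s=0
            for z in(.037,.010):
                for e in (1,):
                    P=np.c_[t,0*t+.01475*e,0*t+z]
                    u=proj(c,place(P,np.asarray(g)+[0,0,dz],head,np.radians(th),gx,.068))
                    up=cv2.remap(gyy.astype(np.float32),np.float32(u[:,0]),np.float32(u[:,1]-1.2),1);dn=cv2.remap(gyy.astype(np.float32),np.float32(u[:,0]),np.float32(u[:,1]+1.2),1)
                    s+=np.abs(np.median(up-dn)) if True else 0
            best.append((s,th,dz))
    best.sort(reverse=True); return best[:4]
E
python3 - <<'E'
from h import *
import glob
s=bot.read_state();print(s['wrist_force'],s['torque'],s['tool_pos'])
c=cam("side");np.save("s4.npy",c["pixels"])
g=s['tool_pos']-[0,0,.155]
for b in tilt(c,g,-.2195,-10,15):print(b)
crop(c,280,150,400,230,6,'pics/s4.png')
a=cv2.imread("pics/s3.png").astype(float);b=cv2.imread("pics/s4.png").astype(float)
# vertical shift of patches rear vs nose, s3->s4 (px of side image)
A=cv2.cvtColor(a.astype(np.uint8),6);B=cv2.cvtColor(b.astype(np.uint8),6)
for n,(x0,y0,x1,y1) in {"rear":(45,190,120,320),"hoop":(245,185,320,320),"nose":(470,230,560,390),"bench":(250,380,500,470)}.items():
    r=cv2.matchTemplate(B[max(0,y0-50):y1+40,x0-20:x1+20],A[y0:y1,x0:x1],cv2.TM_CCOEFF_NORMED);_,v,_,l=cv2.minMaxLoc(r);print(n,v,(l[0]-20)/6,(l[1]-min(50,y0))/6)
E
```

```text
[ 0.67566829 -0.0457575  -2.56487175] [-0.04241845 -0.15380171  0.01399403] [ 0.55183482 -0.18964609  0.23473781]
(np.float32(25.10971), np.float64(4.5), np.float64(-0.006))
(np.float32(24.82441), np.float64(-0.5), np.float64(0.002))
(np.float32(24.628883), np.float64(5.0), np.float64(-0.006))
(np.float32(24.388199), np.float64(0.0), np.float64(0.003000000000000001))
rear 0.8476178050041199 -0.16666666666666666 -1.1666666666666667
hoop 0.9711800217628479 0.16666666666666666 -2.1666666666666665
nose 0.9073195457458496 0.0 -1.8333333333333333
bench 0.6809581518173218 3.3333333333333335 -0.16666666666666666
```

The nose rose along with the hand, so 20 N holds the chute rigid against gravity's moment of about 0.15 N m. Just above the bench, I'll try easing the squeeze through the jaw position.

{"fn": "drive_tool", "kwargs": {"increments": [{"delta_pos": [0,0,2],"turn": 0,"jaw": -1},{"delta_pos": [0,0,2],"turn": 0,"jaw": -1},{"delta_pos": [0,0,1],"turn": 0,"jaw": -1},{"delta_pos": [0,0,0],"turn": 0,"jaw": -0.72},{"delta_pos": [0,0,0],"turn": 0,"jaw": -0.72},{"delta_pos": [0,0,0],"turn": 0,"jaw": -0.72}], "grip_force": 20}}

```text
time: 5.38
tool_pos: [0.5518, -0.1897, 0.2296]
tcp_rot: [-3.123, 0.344, 0.0]
wrist_force: [0.8, -0.3, -4.5]
width: 0.159
grip_force: 19.6
```

{"fn": "drive_tool", "kwargs": {"increments": [{"delta_pos": [0,0,0],"turn": 0,"jaw": -0.7},{"delta_pos": [0,0,0],"turn": 0,"jaw": -0.7}]}}

```text
time: 5.55
tool_pos: [0.5519, -0.1896, 0.2298]
tcp_rot: [3.123, -0.344, 0.0]
wrist_force: [-0.1, -0.8, -3.6]
width: 0.16
grip_force: 19.6
```

{"fn": "drive_tool", "kwargs": {"increments": [{"delta_pos": [0,0,0],"turn": 0,"jaw": -0.69},{"delta_pos": [0,0,0],"turn": 0,"jaw": -0.69}]}}

```text
time: 5.72
tool_pos: [0.5519, -0.1897, 0.2297]
tcp_rot: [3.123, -0.344, 0.0]
wrist_force: [-0.4, -0.4, -3.9]
width: 0.157
grip_force: 19.6
```

{"fn": "drive_tool", "kwargs": {"increments": [{"delta_pos": [0,0,0],"turn": 0,"jaw": -0.686},{"delta_pos": [0,0,0],"turn": 0,"jaw": -0.686}]}}

```text
time: 5.88
tool_pos: [0.5518, -0.1897, 0.2297]
tcp_rot: [3.123, -0.344, -0.0]
wrist_force: [-0.7, -0.5, -3.5]
width: 0.161
grip_force: 19.6
```

{"fn": "drive_tool", "kwargs": {"increments": [{"delta_pos": [0,0,0],"turn": 0,"jaw": -0.683},{"delta_pos": [0,0,0],"turn": 0,"jaw": -0.683}]}}

```text
time: 6.05
tool_pos: [0.5518, -0.1896, 0.2297]
tcp_rot: [-3.123, 0.345, 0.0]
wrist_force: [0.2, 0.4, -2.7]
width: 0.155
grip_force: 19.6
```

{"fn": "drive_tool", "kwargs": {"increments": [{"delta_pos": [0,0,0],"turn": 0,"jaw": -0.68},{"delta_pos": [0,0,0],"turn": 0,"jaw": -0.68}]}}

```text
time: 6.22
tool_pos: [0.5518, -0.1896, 0.2297]
tcp_rot: [-3.123, 0.344, 0.0]
wrist_force: [-1.1, -0.8, -3.3]
width: 0.16
grip_force: 14.8
```

The squeeze now falls smoothly as the jaw opens. I'll ease further and watch the moment.

{"fn": "drive_tool", "kwargs": {"increments": [{"delta_pos": [0,0,0],"turn": 0,"jaw": -0.678},{"delta_pos": [0,0,0],"turn": 0,"jaw": -0.678},{"delta_pos": [0,0,0],"turn": 0,"jaw": -0.678}]}}

```text
time: 6.47
tool_pos: [0.5518, -0.1896, 0.2297]
tcp_rot: [-3.123, 0.344, 0.0]
wrist_force: [-0.8, 0.1, -2.7]
width: 0.163
grip_force: 10.9
```

```bash
cat > st.py <<'E'
from h import *
s=bot.read_state();M=R.from_rotvec(s["tcp_rot"]).as_matrix()
print("F",np.round(s['wrist_force'],2),"M tool",np.round(M.T@s['torque'],3),s['grip_force'],s['tool_pos'],s['time'])
E
python3 st.py
```

```text
F [-0.8   0.07 -2.74] M tool [0.037 0.053 0.005] 10.921607315540314 [ 0.55181941 -0.18964211  0.22970516] 6.4667
```

{"fn": "drive_tool", "kwargs": {"increments": [{"delta_pos": [0,0,0],"turn": 0,"jaw": -0.676},{"delta_pos": [0,0,0],"turn": 0,"jaw": -0.676},{"delta_pos": [0,0,0],"turn": 0,"jaw": -0.676}]}}

```text
time: 6.72
tool_pos: [0.5518, -0.1896, 0.2297]
tcp_rot: [3.123, -0.344, -0.0]
wrist_force: [-0.3, -1.0, -2.1]
width: 0.164
grip_force: 7.1
```

```bash
python3 st.py
```

```text
F [-0.3  -0.96 -2.12] M tool [ 0.061  0.065 -0.013] 7.091270461678505 [ 0.551817   -0.18964565  0.22967937] 6.7167
```

Easing to about 11 N or less lets it pivot: the moment fell and the nose now takes load. So I can carry with a firm grip and tip with an eased one. I'll set it back down and regrip 8 mm farther back for more nose-down moment.

{"fn": "drive_tool", "kwargs": {"increments": [{"delta_pos": [0,0,2],"turn": 0,"jaw": -0.676},{"delta_pos": [0,0,2],"turn": 0,"jaw": -0.676},{"delta_pos": [0,0,2],"turn": 0,"jaw": -0.676},{"delta_pos": [0,0,0],"turn": 0,"jaw": -0.67},{"delta_pos": [0,0,0],"turn": 0,"jaw": -0.6},{"delta_pos": [0,0,0],"turn": 0,"jaw": -0.5},{"delta_pos": [4,0,0],"turn": 0,"jaw": -0.5},{"delta_pos": [4,0,0],"turn": 0,"jaw": -0.5}]}}

```text
time: 7.38
tool_pos: [0.5597, -0.1914, 0.2237]
tcp_rot: [-3.123, 0.345, 0.0]
wrist_force: [-0.5, 0.3, 0.3]
width: 0.249
grip_force: 0.0
```

{"fn": "drive_tool", "kwargs": {"increments": [{"delta_pos": [0,0,0],"turn": 0,"jaw": -0.5},{"delta_pos": [0,0,0],"turn": 0,"jaw": -0.6},{"delta_pos": [0,0,0],"turn": 0,"jaw": -1},{"delta_pos": [0,0,0],"turn": 0,"jaw": -1},{"delta_pos": [0,0,0],"turn": 0,"jaw": -1},{"delta_pos": [0,0,0],"turn": 0,"jaw": -1}], "grip_force": 60}}

```text
time: 7.88
tool_pos: [0.5598, -0.1915, 0.2239]
tcp_rot: [3.122, -0.344, 0.001]
wrist_force: [0.2, -0.5, 0.5]
width: 0.151
grip_force: 58.6
```

```bash
python3 st.py
python3 - <<'E'
from h import *
c=cam('side');t=cam('top')
A=cv2.resize(c["pixels"][150:230,270:390,::-1],None,fx=5,fy=5,interpolation=2);B=cv2.resize(t["pixels"][200:290,310:410,::-1],None,fx=2,fy=2,interpolation=2)
im=np.zeros((590,600,3),np.uint8);im[:400]=A;im[405:585,:200]=B;cv2.imwrite("pics/s5.png",np.clip(im*1.5,0,255).astype(np.uint8))
E
```

```text
F [ 0.22 -0.53  0.53] M tool [ 0.001  0.163 -0.013] 58.613460659980774 [ 0.55982854 -0.19147511  0.22389201] 7.8833
```

View pics/s5.png

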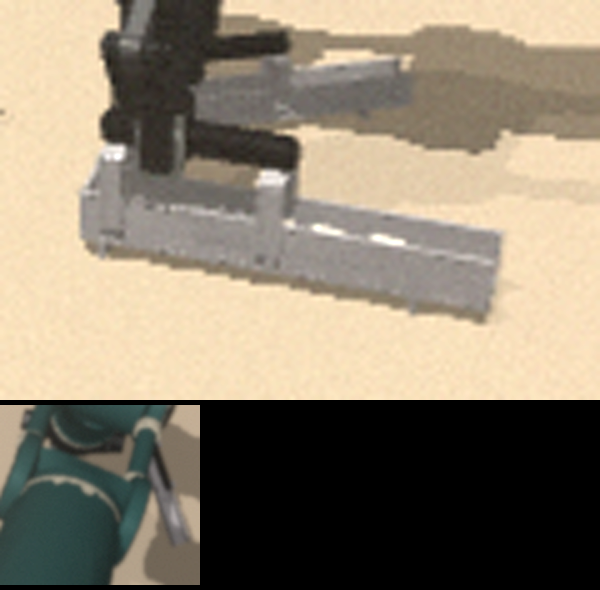

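Gripped at 60 N with the finger at about (160,150), just ahead of the rear hoop (x≈62 mm of the chute). The cylinders are still inside, at (325,230) and (385,240). Lifting.

{"fn": "drive_tool", "kwargs": {"increments": [{"delta_pos": [0,0,-2],"turn": 0,"jaw": -1},{"delta_pos": [0,0,-5],"turn": 0,"jaw": -1},{"delta_pos": [0,0,-10],"turn": 0,"jaw": -1},{"delta_pos": [0,0,-15],"turn": 0,"jaw": -1},{"delta_pos": [0,0,-20],"turn": 0,"jaw": -1},{"delta_pos": [0,0,-20],"turn": 0,"jaw": -1},{"delta_pos": [0,0,-20],"turn": 0,"jaw": -1},{"delta_pos": [0,0,-20],"turn": 0,"jaw": -1}]}}

```text
time: 8.65
tool_pos: [0.5592, -0.1912, 0.3369]
tcp_rot: [-3.122, 0.344, 0.001]
wrist_force: [-0.3, -0.1, -3.7]
width: 0.153
grip_force: 58.6
```

{"fn": "drive_tool", "kwargs": {"increments": [{"delta_pos": [0,0,-15],"turn": 0,"jaw": -1},{"delta_pos": [0,0,-10],"turn": 0,"jaw": -1},{"delta_pos": [0,0,-4],"turn": 0,"jaw": -1},{"delta_pos": [0,0,0],"turn": 0,"jaw": -1},{"delta_pos": [0,0,0],"turn": 0,"jaw": -1}]}}

```text
time: 9.07
tool_pos: [0.5593, -0.1912, 0.364]
tcp_rot: [-3.122, 0.344, 0.002]
wrist_force: [-0.0, 0.3, -3.6]
width: 0.151
grip_force: 58.6
```

```bash
python3 st.py; python3 -c "
from h import *
plan([.708,.1099,.365],-.2195)"
```

```text
F [-0.05  0.29 -3.63] M tool [-0.003  0.201 -0.055] 58.55533540248871 [ 0.55925058 -0.19124995  0.36398095] 9.0667
turn -0.0002 then mm [  79.6 -326.3   -1. ] now [ 0.55925058 -0.19124995  0.36398095] t 9.0667
```

{"fn": "drive_tool", "kwargs": {"increments": [{"delta_pos": [1,-4,0],"turn": 0,"jaw": -1},{"delta_pos": [2.2,-9,0],"turn": 0,"jaw": -1},{"delta_pos": [3.4,-14,0],"turn": 0,"jaw": -1},{"delta_pos": [4.6,-19,0],"turn": 0,"jaw": -1},{"delta_pos": [5.9,-24,0],"turn": 0,"jaw": -1},{"delta_pos": [6.8,-28,0],"turn": 0,"jaw": -1},{"delta_pos": [6.8,-28,0],"turn": 0,"jaw": -1},{"delta_pos": [6.8,-28,0],"turn": 0,"jaw": -1}]}}

```text
time: 9.73
tool_pos: [0.6304, -0.0467, 0.364]
tcp_rot: [-3.122, 0.344, 0.001]
wrist_force: [0.1, 0.5, -3.0]
width: 0.153
grip_force: 58.6
```

{"fn": "drive_tool", "kwargs": {"increments": [{"delta_pos": [6.8,-28,0],"turn": 0,"jaw": -1},{"delta_pos": [6.8,-28,0],"turn": 0,"jaw": -1},{"delta_pos": [6.8,-28,0],"turn": 0,"jaw": -1},{"delta_pos": [5.9,-24,0],"turn": 0,"jaw": -1},{"delta_pos": [4.6,-19,0],"turn": 0,"jaw": -1},{"delta_pos": [3.7,-15,0],"turn": 0,"jaw": -1},{"delta_pos": [2.7,-11,0],"turn": 0,"jaw": -1},{"delta_pos": [2,-8,0],"turn": 0,"jaw": -1}]}}

```text
time: 10.4
tool_pos: [0.7036, 0.1006, 0.3642]
tcp_rot: [3.123, -0.343, -0.001]
wrist_force: [0.1, -0.1, -3.3]
width: 0.15
grip_force: 58.6
```

{"fn": "drive_tool", "kwargs": {"increments": [{"delta_pos": [1.5,-6,0],"turn": 0,"jaw": -1},{"delta_pos": [0.8,-3,0],"turn": 0,"jaw": -1},{"delta_pos": [0.5,-2,0],"turn": 0,"jaw": -1},{"delta_pos": [0,0,0],"turn": 0,"jaw": -1},{"delta_pos": [0,0,0],"turn": 0,"jaw": -1},{"delta_pos": [0,0,0],"turn": 0,"jaw": -1}]}}

```text
time: 10.9
tool_pos: [0.7082, 0.1087, 0.3647]
tcp_rot: [3.122, -0.346, -0.0]
wrist_force: [0.3, 0.3, -3.2]
width: 0.149
grip_force: 58.6
```

```bash
python3 st.py
python3 - <<'E'
from h import *
s=bot.read_state();g=s['tool_pos']-[0,0,.155]
plan([.708,.1099,.365],-.2195)
t=np.linspace(0,2*np.pi,60);J=np.c_[.5465+.029*np.cos(t),.1459+.029*np.sin(t),0*t+.125]
out=[]
for n,(u0,v0,u1,v1),k in(("side",(200,150,350,280),4),("top",(180,140,280,260),4)):
    c=cam(n);im=cv2.resize(c["pixels"][v0:v1,u0:u1,::-1],None,fx=k,fy=k,interpolation=2)
    im=np.clip(im*1.5,0,255).astype(np.uint8)
    L=lambda P,col:cv2.polylines(im,[np.int32((proj(c,P)-[u0,v0]+.5)*k)],True,col,1)
    L(J,(0,0,255))
    for z in(.010,.037):L(place(np.array([[x,y,z] for x,y in((-.1,-.01475),(.1,-.01475),(.1,.01475),(-.1,.01475))]),g,-.2195,0,.0625,.069),(0,200,0))
    out.append(im)
H=520;im=np.zeros((H,1000,3),np.uint8);im[:out[0].shape[0],:600]=out[0];im[:480,600:1000]=out[1]
cv2.imwrite("pics/s6.png",cv2.resize(im,None,fx=.8,fy=.8))
E
```

```text
F [ 0.29  0.33 -3.19] M tool [-0.031  0.22  -0.017] 58.59791815280914 [0.70820072 0.10868128 0.36474241] 10.9
turn -0.001 then mm [-0.5 -1.1 -0.3] now [0.70820072 0.10868128 0.36474241] t 10.9
```

View pics/s6.png

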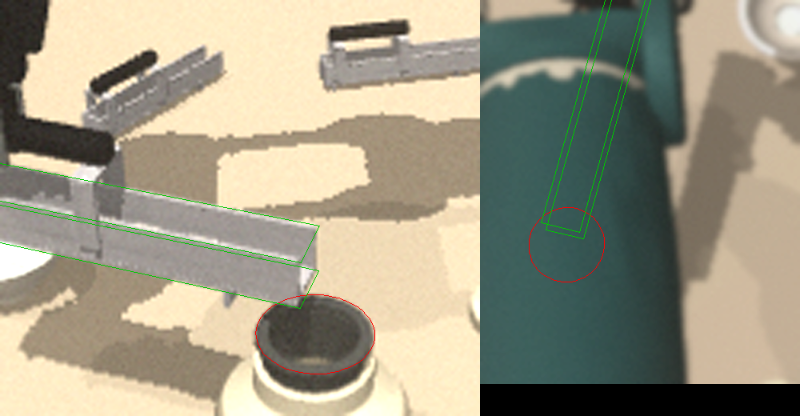

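The side overlay matches: the chute is level, its nose at crop (310,300) over the collar ellipse (315,335), and the model outline coincides. I ease the grip to 25 N, which limits the nose force by pivot slip, and feel downward.

{"fn": "drive_tool", "kwargs": {"increments": [{"delta_pos": [-0.3,-1,2],"turn": 0,"jaw": -1},{"delta_pos": [0,0,4],"turn": 0,"jaw": -1},{"delta_pos": [0,0,4],"turn": 0,"jaw": -1},{"delta_pos": [0,0,3],"turn": 0,"jaw": -1},{"delta_pos": [0,0,2],"turn": 0,"jaw": -1},{"delta_pos": [0,0,1],"turn": 0,"jaw": -1},{"delta_pos": [0,0,0],"turn": 0,"jaw": -1},{"delta_pos": [0,0,0],"turn": 0,"jaw": -1}], "grip_force": 25}}

```text
time: 11.67
tool_pos: [0.7083, 0.1105, 0.3486]
tcp_rot: [3.123, -0.344, -0.0]
wrist_force: [0.3, -0.4, -3.9]
width: 0.152
grip_force: 58.6
```

```bash
python3 st.py
```

```text
F [ 0.35 -0.36 -3.93] M tool [-0.017  0.197  0.016] 58.601351380348206 [0.70832602 0.11047967 0.34861612] 11.6667
```

{"fn": "drive_tool", "kwargs": {"increments": [{"delta_pos": [0,0,1],"turn": 0,"jaw": -1},{"delta_pos": [0,0,1],"turn": 0,"jaw": -1},{"delta_pos": [0,0,1],"turn": 0,"jaw": -1},{"delta_pos": [0,0,1],"turn": 0,"jaw": -1},{"delta_pos": [0,0,1],"turn": 0,"jaw": -1},{"delta_pos": [0,0,0],"turn": 0,"jaw": -1},{"delta_pos": [0,0,0],"turn": 0,"jaw": -1}]}}

```text
time: 12.25
tool_pos: [0.7082, 0.1105, 0.3435]
tcp_rot: [3.123, -0.344, -0.0]
wrist_force: [-0.1, 0.3, -3.2]
width: 0.149
grip_force: 58.6
```

```bash
python3 st.py
```

```text
F [-0.15  0.27 -3.25] M tool [-0.032  0.144  0.034] 58.60086143016815 [0.70824772 0.11045064 0.34349586] 12.25
```

Lowering the force limit alone doesn't ease the squeeze, but the jaw position does (about 1.95 N per 0.001). I use jaw −0.688, about 30 N.

{"fn": "drive_tool", "kwargs": {"increments": [{"delta_pos": [0,0,0],"turn": 0,"jaw": -0.7},{"delta_pos": [0,0,0],"turn": 0,"jaw": -0.692},{"delta_pos": [0,0,0],"turn": 0,"jaw": -0.688},{"delta_pos": [0,0,0],"turn": 0,"jaw": -0.688}], "grip_force": 40}}

```text
time: 12.58
tool_pos: [0.7083, 0.1105, 0.3438]
tcp_rot: [-3.123, 0.344, -0.0]
wrist_force: [0.0, 0.1, -2.4]
width: 0.16
grip_force: 30.2
```

```bash
python3 st.py
```

```text
F [ 0.03  0.11 -2.42] M tool [-0.054  0.18   0.018] 30.187395215034485 [0.70831841 0.11047216 0.34378679] 12.5833
```

{"fn": "drive_tool", "kwargs": {"increments": [{"delta_pos": [0,0,1],"turn": 0,"jaw": -0.688},{"delta_pos": [0,0,0.5],"turn": 0,"jaw": -0.688},{"delta_pos": [0,0,0.5],"turn": 0,"jaw": -0.688},{"delta_pos": [0,0,0],"turn": 0,"jaw": -0.688}]}}

```text
time: 12.92
tool_pos: [0.7084, 0.1105, 0.3419]
tcp_rot: [-3.123, 0.344, -0.0]
wrist_force: [-0.4, 0.1, -2.3]
width: 0.156
grip_force: 30.4
```

```bash
python3 st.py
```

```text
F [-0.43  0.06 -2.31] M tool [-0.015  0.008  0.005] 30.377900004386902 [0.70837836 0.11045775 0.34191974] 12.9167
```

{"fn": "drive_tool", "kwargs": {"increments": [{"delta_pos": [0,0,0.5],"turn": 0,"jaw": -0.688},{"delta_pos": [0,0,0.5],"turn": 0,"jaw": -0.688},{"delta_pos": [0,0,0],"turn": 0,"jaw": -0.688}]}}

```text
time: 13.17
tool_pos: [0.7085, 0.1104, 0.3412]
tcp_rot: [-3.122, 0.344, -0.001]
wrist_force: [1.6, -0.6, 0.5]
width: 0.158
grip_force: 30.6
```

```bash
python3 st.py
```

```text
F [ 1.56 -0.57  0.51] M tool [-0.028 -0.127 -0.021] 30.581758618354797 [0.70851018 0.11042589 0.34117534] 13.1667
```

Contact felt: the moment dropped from 0.18 to about 0 at TCP z≈0.342, so the collar top is at about 0.128 m. That agrees with the camera estimate of 0.125 and lies within the allowed range. I ease the grip to about 9 N and start tipping along the arc.

{"fn": "drive_tool", "kwargs": {"increments": [{"delta_pos": [0,0,-0.5],"turn": 0,"jaw": -0.682},{"delta_pos": [0,0,0],"turn": 0,"jaw": -0.678},{"delta_pos": [0,0,0],"turn": 0,"jaw": -0.677},{"delta_pos": [0,0,-1],"turn": 0,"jaw": -0.677},{"delta_pos": [-0.5,0,-1.5],"turn": 0,"jaw": -0.677},{"delta_pos": [-0.5,0,-1.5],"turn": 0,"jaw": -0.677},{"delta_pos": [0,0,0],"turn": 0,"jaw": -0.677}]}}

```text
time: 13.75
tool_pos: [0.7071, 0.1107, 0.3451]
tcp_rot: [3.123, -0.344, -0.001]
wrist_force: [0.4, -0.4, -3.1]
width: 0.161
grip_force: 9.0
```

```bash
cat >> h.py <<'E'
def look(gx=.0625):
    s=bot.read_state();g=s['tool_pos']-[0,0,.155];c=cam("side")
    best=tilt2(c,g,gx);print("tilt",best)
    return c
def tilt2(c,g,gx,lo=-5,hi=42):
    im=cv2.GaussianBlur(cv2.cvtColor(c["pixels"],cv2.COLOR_RGB2GRAY),(0,0),.8).astype(np.float32);r=[]
    t=np.linspace(-.098,-.005,50)
    for th in np.arange(lo,hi,1.):
      for dz in np.arange(-.003,.0031,.001):
        s=0
        for y,z in((.01475,.037),(.01475,.010),(-.01475,.037)):
            u=np.float32(proj(c,place(np.c_[t,0*t+y,0*t+z],np.asarray(g)+[0,0,dz],-.2195,np.radians(th),gx,.069)))
            s+=abs(np.median(cv2.remap(im,u[:,0],u[:,1]-1.5,1)-cv2.remap(im,u[:,0],u[:,1]+1.5,1)))
        r.append((round(float(s),1),th,round(dz,3)))
    return sorted(r,reverse=True)[:3]
E
python3 st.py; python3 -c "
from h import *
look()"
```

```text
F [ 0.39 -0.41 -3.15] M tool [0.035 0.093 0.044] 9.015558958053589 [0.70711822 0.11071592 0.34514347] 13.75
tilt [(89.1, np.float64(2.0), np.float64(0.001)), (88.6, np.float64(1.0), np.float64(-0.001)), (87.5, np.float64(0.0), np.float64(-0.003))]
```

It pivots as planned (tilt 1–2°, moment held at about 0.09). Continuing along the arc.

{"fn": "drive_tool", "kwargs": {"increments": [{"delta_pos": [-1.3,0,-3],"turn": 0,"jaw": -0.677},{"delta_pos": [-1.4,0,-3.2],"turn": 0,"jaw": -0.677},{"delta_pos": [-1.5,0,-3.2],"turn": 0,"jaw": -0.677},{"delta_pos": [-1.6,0,-3.1],"turn": 0,"jaw": -0.677},{"delta_pos": [-1.7,0,-3.1],"turn": 0,"jaw": -0.676},{"delta_pos": [-1.7,0,-3],"turn": 0,"jaw": -0.676},{"delta_pos": [0,0,0],"turn": 0,"jaw": -0.676}]}}

```text
time: 14.38
tool_pos: [0.6982, 0.1128, 0.3651]
tcp_rot: [-3.122, 0.344, -0.002]
wrist_force: [-0.2, 0.2, -2.4]
width: 0.164
grip_force: 7.1
```

```bash
python3 st.py; python3 -c "
from h import *
look()"
```

```text
F [-0.17  0.18 -2.44] M tool [-0.008  0.05   0.016] 7.06603467464447 [0.69824964 0.11283566 0.36505891] 14.3833
tilt [(56.9, np.float64(10.0), np.float64(0.0)), (55.7, np.float64(9.0), np.float64(-0.003)), (54.9, np.float64(9.0), np.float64(-0.002))]
```

{"fn": "drive_tool", "kwargs": {"increments": [{"delta_pos": [-1.8,0,-3],"turn": 0,"jaw": -0.676},{"delta_pos": [-1.9,0,-3],"turn": 0,"jaw": -0.676},{"delta_pos": [-1.9,0,-2.9],"turn": 0,"jaw": -0.676},{"delta_pos": [-2,0,-2.9],"turn": 0,"jaw": -0.676},{"delta_pos": [-2.1,0,-2.8],"turn": 0,"jaw": -0.676},{"delta_pos": [-2.1,0,-2.8],"turn": 0,"jaw": -0.676},{"delta_pos": [-2.2,0,-2.8],"turn": 0,"jaw": -0.676},{"delta_pos": [0,0,0],"turn": 0,"jaw": -0.676}]}}

```text
time: 15.1
tool_pos: [0.6845, 0.1159, 0.385]
tcp_rot: [-3.122, 0.344, -0.001]
wrist_force: [0.0, 0.5, -2.7]
width: 0.165
grip_force: 7.0
```

```bash
python3 st.py; python3 -c "
from h import *
look()"
```

```text
F [ 0.03  0.48 -2.65] M tool [0.012 0.    0.015] 6.97988323867321 [0.68446028 0.11589264 0.3849789 ] 15.1
tilt [(41.4, np.float64(17.0), np.float64(-0.003)), (41.1, np.float64(19.0), np.float64(0.0)), (40.4, np.float64(16.0), np.float64(0.001))]
```

{"fn": "drive_tool", "kwargs": {"increments": [{"delta_pos": [-2.2,0,-2.7],"turn": 0,"jaw": -0.6755},{"delta_pos": [-2.3,0,-2.6],"turn": 0,"jaw": -0.6755},{"delta_pos": [-2.3,0,-2.6],"turn": 0,"jaw": -0.6755},{"delta_pos": [-2.4,0,-2.5],"turn": 0,"jaw": -0.6755},{"delta_pos": [-2.4,0,-2.5],"turn": 0,"jaw": -0.6755},{"delta_pos": [0,0,0],"turn": 0,"jaw": -0.6755},{"delta_pos": [0,0,0],"turn": 0,"jaw": -0.6755},{"delta_pos": [0,0,0],"turn": 0,"jaw": -0.6755}]}}

```text
time: 15.82
tool_pos: [0.6733, 0.1183, 0.397]
tcp_rot: [-3.122, 0.345, -0.0]
wrist_force: [-0.4, -0.3, -1.7]
width: 0.164
grip_force: 6.2
```

```bash
python3 st.py
python3 - <<'E'
from h import *
c=look()
s=bot.read_state();g=s['tool_pos']-[0,0,.155]
for n,P in(("contact-87",[-.087,0,.01]),("nose",[-.1,0,.01])):print(n,[np.round(place(np.array([P]),g,-.2195,np.radians(t),.0625,.069),4) for t in(22,25)])
crop(c,180,120,360,260,4,"pics/s7.png")
im=cv2.imread("pics/s7.png");hsv=cv2.cvtColor(im,cv2.COLOR_BGR2HSV)
E
```

```text
F [-0.45 -0.29 -1.71] M tool [ 0.083 -0.011  0.078] 6.170585453510284 [0.67333278 0.11833747 0.39700413] 15.8167
tilt [(41.6, np.float64(21.0), np.float64(0.0)), (40.8, np.float64(22.0), np.float64(0.002)), (40.6, np.float64(20.0), np.float64(-0.003))]
contact-87 [array([[0.5597, 0.1437, 0.1312]]), array([[0.5655, 0.1424, 0.1253]])]
nose [array([[0.5479, 0.1463, 0.1263]]), array([[0.554 , 0.145 , 0.1198]])]
```

{"fn": "drive_tool", "kwargs": {"increments": [{"delta_pos": [-2.5,0,-2.5],"turn": 0,"jaw": -0.6755},{"delta_pos": [-2.5,0,-2.4],"turn": 0,"jaw": -0.6755},{"delta_pos": [-2.5,0,-2.4],"turn": 0,"jaw": -0.6755},{"delta_pos": [-2.6,0,-2.3],"turn": 0,"jaw": -0.6755},{"delta_pos": [0,0,0],"turn": 0,"jaw": -0.6755},{"delta_pos": [0,0,0],"turn": 0,"jaw": -0.6755},{"delta_pos": [0,0,0],"turn": 0,"jaw": -0.6755},{"delta_pos": [0,0,0],"turn": 0,"jaw": -0.6755}]}}

```text
time: 16.53
tool_pos: [0.6635, 0.1205, 0.4064]
tcp_rot: [-3.123, 0.345, 0.0]
wrist_force: [0.1, 0.4, -2.5]
width: 0.159
grip_force: 6.1
```

```bash
python3 st.py
python3 - <<'E'
from h import *
c=look();im=np.clip(c["pixels"][110:330,170:360,::-1]*1.5,0,255).astype(np.uint8)
A=cv2.resize(im,None,fx=2.7,fy=2.7,interpolation=2)
cv2.imwrite("pics/s8.png",A);print(A.shape)
E
```

```text
F [ 0.05  0.36 -2.53] M tool [ 0.042 -0.03   0.022] 6.073162034153938 [0.66350663 0.1204981  0.40643181] 16.5333
tilt [(38.0, np.float64(26.0), np.float64(-0.001)), (37.6, np.float64(25.0), np.float64(-0.003)), (36.2, np.float64(-5.0), np.float64(0.0))]
(594, 513, 3)
```

View pics/s8.png

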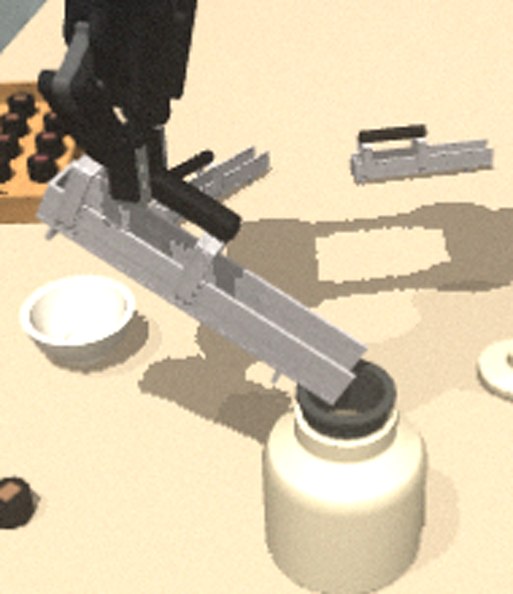

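The crop shows the tipped chute's nose at (340,400) inside the collar (345,400) and the jar upright, with no cylinder in view outside. I average the forces over a second to judge the contact and the payload.

```bash
cat > av.py <<'E'
from h import *
F=[];T=[]
for i in range(20):
    c=bot.read_camera("side");s=bot.read_state();F.append(s["wrist_force"]);M=R.from_rotvec(s["tcp_rot"]).as_matrix();T.append(M.T@s["torque"])
print("F",np.mean(F,0).round(2),np.std(F,0).round(2),"Mtool",np.mean(T,0).round(3),np.std(T,0).round(3),s["tool_pos"],s["time"])
E
python3 av.py
```

```text
F [-0.13  0.08 -2.4 ] [0.42 0.57 0.48] Mtool [ 0.072 -0.009  0.033] [0.027 0.03  0.027] [0.66351238 0.12046997 0.40647802] 17.5833
```

{"fn": "drive_tool", "kwargs": {"increments": [{"delta_pos": [-2.4,0,-2],"turn": 0,"jaw": -0.675},{"delta_pos": [-2.4,0,-2],"turn": 0,"jaw": -0.675},{"delta_pos": [-2.4,0,-2],"turn": 0,"jaw": -0.675},{"delta_pos": [0,0,0],"turn": 0,"jaw": -0.675},{"delta_pos": [0,0,0],"turn": 0,"jaw": -0.675},{"delta_pos": [0,0,0],"turn": 0,"jaw": -0.675},{"delta_pos": [0,0,0],"turn": 0,"jaw": -0.675}]}}

```text
time: 18.17
tool_pos: [0.6565, 0.1221, 0.4126]
tcp_rot: [-3.122, 0.344, -0.0]
wrist_force: [-0.3, 0.6, -2.7]
width: 0.162
grip_force: 5.2
```

```bash
python3 av.py; python3 -c "
from h import *
look()"
```

```text
F [-0.08  0.41 -2.36] [0.51 0.38 0.57] Mtool [ 0.097 -0.022  0.046] [0.028 0.028 0.035] [0.65647416 0.12203997 0.41247146] 19.1667
tilt [(37.4, np.float64(31.0), np.float64(-0.002)), (36.4, np.float64(32.0), np.float64(0.0)), (35.6, np.float64(31.0), np.float64(-0.003))]
```

Tilt is 31° and the nose is still lightly resting. I tighten, lift straight out and weigh the chute to confirm it's empty.

{"fn": "drive_tool", "kwargs": {"increments": [{"delta_pos": [0,0,0],"turn": 0,"jaw": -0.685},{"delta_pos": [0,0,0],"turn": 0,"jaw": -0.7},{"delta_pos": [0,0,0],"turn": 0,"jaw": -1},{"delta_pos": [0,0,-3],"turn": 0,"jaw": -1},{"delta_pos": [0,0,-7],"turn": 0,"jaw": -1},{"delta_pos": [0,0,-10],"turn": 0,"jaw": -1},{"delta_pos": [0,0,-10],"turn": 0,"jaw": -1},{"delta_pos": [0,0,-3],"turn": 0,"jaw": -1}], "grip_force": 50}}

```text
time: 19.88
tool_pos: [0.6571, 0.1221, 0.449]
tcp_rot: [-3.122, 0.344, -0.007]
wrist_force: [-0.0, 0.5, -1.9]
width: 0.153
grip_force: 49.3
```

```bash
python3 av.py; python3 -c "
from h import *
look()
plan([.5598,-.1915,.43],-.2195)"
python3 - <<'E'
from h import *
c=cam("side")  # bright blob search in jar mouth and where a spilled cylinder could lie
c0=cv2.imread("pics/side0.png")[:,:,::-1].astype(int); d=np.abs(c["pixels"].astype(int)-c0).sum(2)
# jar body shift vs start
A=cv2.cvtColor(c0.astype(np.uint8),cv2.COLOR_RGB2GRAY);B=cv2.cvtColor(c["pixels"],cv2.COLOR_RGB2GRAY)
for n,(x0,y0,x1,y1) in{"jar":(260,262,335,330),"lid":(340,230,385,262),"mount":(158,282,190,310)}.items():
    r=cv2.matchTemplate(B[y0-6:y1+6,x0-6:x1+6],A[y0:y1,x0:x1],cv2.TM_CCOEFF_NORMED);_,v,_,l=cv2.minMaxLoc(r);print(n,round(v,3),l[0]-6,l[1]-6)
E
```

```text
F [-0.19 -0.07 -2.73] [0.63 0.43 0.69] Mtool [0.005 0.049 0.007] [0.027 0.029 0.024] [0.6564784  0.12202488 0.44553846] 20.8833
tilt [(35.7, np.float64(31.0), np.float64(0.003)), (33.4, np.float64(29.0), np.float64(-0.002)), (33.2, np.float64(30.0), np.float64(0.001))]
turn -0.0002 then mm [-26.1 327.1  15.5] now [0.65647631 0.12204768 0.44550888] t 20.9333
jar 0.974 0 0
lid 0.962 0 0
mount 0.999 0 0
```

It weighs 2.7 N, against 3.3–3.4 N when loaded, so the chute is empty. The jar, lid and mount haven't moved. Carrying it back to its original spot.

{"fn": "drive_tool", "kwargs": {"increments": [{"delta_pos": [-1.7,7,0],"turn": 0,"jaw": -1},{"delta_pos": [-3.5,14,0],"turn": 0,"jaw": -1},{"delta_pos": [-5.5,22,0],"turn": 0,"jaw": -1},{"delta_pos": [-7.4,30,0],"turn": 0,"jaw": -1},{"delta_pos": [-7.4,30,0],"turn": 0,"jaw": -1},{"delta_pos": [-7.4,30,0],"turn": 0,"jaw": -1},{"delta_pos": [-7.4,30,0],"turn": 0,"jaw": -1},{"delta_pos": [-7.4,30,0],"turn": 0,"jaw": -1}]}}

```text
time: 21.65
tool_pos: [0.5661, -0.0579, 0.4456]
tcp_rot: [3.122, -0.345, 0.0]
wrist_force: [1.3, -0.1, -2.7]
width: 0.155
grip_force: 49.1
```

{"fn": "drive_tool", "kwargs": {"increments": [{"delta_pos": [-7.4,30,0],"turn": 0,"jaw": -1},{"delta_pos": [-7.4,30,0],"turn": 0,"jaw": -1},{"delta_pos": [-7.4,30,0],"turn": 0,"jaw": -1},{"delta_pos": [-5.5,22,10],"turn": 0,"jaw": -1},{"delta_pos": [-3.5,14,20],"turn": 0,"jaw": -1},{"delta_pos": [-2,8,30],"turn": 0,"jaw": -1},{"delta_pos": [0,0,30],"turn": 0,"jaw": -1},{"delta_pos": [0,0,20],"turn": 0,"jaw": -1}]}}

```text
time: 22.32
tool_pos: [0.5039, -0.1805, 0.333]
tcp_rot: [-3.122, 0.348, 0.004]
wrist_force: [-0.7, 0.7, -4.5]
width: 0.152
grip_force: 49.0
```

{"fn": "drive_tool", "kwargs": {"increments": [{"delta_pos": [0,0,15],"turn": 0,"jaw": -1},{"delta_pos": [0,0,8],"turn": 0,"jaw": -1},{"delta_pos": [0,0,4],"turn": 0,"jaw": -1},{"delta_pos": [0,0,0],"turn": 0,"jaw": -0.69},{"delta_pos": [0,0,0],"turn": 0,"jaw": -0.68},{"delta_pos": [0,0,0],"turn": 0,"jaw": -0.678}]}}

```text
time: 22.82
tool_pos: [0.5069, -0.1798, 0.3101]
tcp_rot: [3.122, -0.344, 0.004]
wrist_force: [-0.1, 0.4, -2.6]
width: 0.16
grip_force: 10.8
```

```bash
python3 st.py; python3 -c "
from h import *
plan([.506,-.1795,.289],-.2195);look()"
```

```text
F [-0.15  0.43 -2.59] M tool [ 0.031  0.07  -0.015] 10.77704519033432 [ 0.50688191 -0.17976707  0.31012418] 22.8167
turn -0.0 then mm [-0.9 -0.1 21.1] now [ 0.50688191 -0.17976707  0.31012418] t 22.8167
tilt [(50.5, np.float64(31.0), np.float64(-0.003)), (48.7, np.float64(32.0), np.float64(-0.001)), (48.0, np.float64(32.0), np.float64(0.0))]
```

{"fn": "drive_tool", "kwargs": {"increments": [{"delta_pos": [0,0,6],"turn": 0,"jaw": -0.678},{"delta_pos": [0,0,6],"turn": 0,"jaw": -0.678},{"delta_pos": [0,0,4],"turn": 0,"jaw": -0.678},{"delta_pos": [0,0,3],"turn": 0,"jaw": -0.678},{"delta_pos": [2,0,3],"turn": 0,"jaw": -0.678},{"delta_pos": [3,0,3],"turn": 0,"jaw": -0.678},{"delta_pos": [3,0,3],"turn": 0,"jaw": -0.678},{"delta_pos": [0,0,0],"turn": 0,"jaw": -0.678}]}}

```text
time: 23.53
tool_pos: [0.5148, -0.1814, 0.2802]
tcp_rot: [3.123, -0.344, 0.001]
wrist_force: [0.8, -0.7, 0.5]
width: 0.161
grip_force: 10.9
```

```bash
python3 st.py;python3 -c "
from h import *
look()"
```

```text
F [ 0.77 -0.66  0.51] M tool [0.03  0.137 0.058] 10.854013413190842 [ 0.51475606 -0.18136682  0.28016271] 23.5333
tilt [(52.0, np.float64(27.0), np.float64(-0.001)), (51.8, np.float64(26.0), np.float64(-0.003)), (51.4, np.float64(28.0), np.float64(0.001))]
```

{"fn": "drive_tool", "kwargs": {"increments": [{"delta_pos": [3,0,3],"turn": 0,"jaw": -0.678},{"delta_pos": [3,0,3],"turn": 0,"jaw": -0.678},{"delta_pos": [3,0,3],"turn": 0,"jaw": -0.678},{"delta_pos": [3,0,3],"turn": 0,"jaw": -0.678},{"delta_pos": [3,0,3],"turn": 0,"jaw": -0.678},{"delta_pos": [3,0,3.5],"turn": 0,"jaw": -0.678},{"delta_pos": [0,0,0],"turn": 0,"jaw": -0.678}]}}

```text
time: 24.17
tool_pos: [0.5318, -0.1851, 0.2609]
tcp_rot: [-3.122, 0.344, 0.002]
wrist_force: [-0.1, 0.0, -1.7]
width: 0.161
grip_force: 10.4
```

```bash
python3 st.py;python3 -c "
from h import *
look()"
```

```text
F [-0.09  0.03 -1.67] M tool [ 0.045 -0.087  0.033] 10.405237823724747 [ 0.53178298 -0.18514844  0.26090365] 24.1667
tilt [(55.5, np.float64(18.0), np.float64(-0.003)), (54.4, np.float64(19.0), np.float64(-0.002)), (52.0, np.float64(19.0), np.float64(-0.001))]
```

{"fn": "drive_tool", "kwargs": {"increments": [{"delta_pos": [3.2,0,3.5],"turn": 0,"jaw": -0.678},{"delta_pos": [3,0,3.5],"turn": 0,"jaw": -0.678},{"delta_pos": [3,0,3.5],"turn": 0,"jaw": -0.678},{"delta_pos": [2.8,0,3.5],"turn": 0,"jaw": -0.678},{"delta_pos": [2.6,0,3.5],"turn": 0,"jaw": -0.678},{"delta_pos": [2.4,0,3.5],"turn": 0,"jaw": -0.678},{"delta_pos": [2.2,0,3.5],"turn": 0,"jaw": -0.678},{"delta_pos": [2.1,0,3.5],"turn": 0,"jaw": -0.678}]}}

```text
time: 24.88
tool_pos: [0.5532, -0.19, 0.2341]
tcp_rot: [3.122, -0.344, 0.003]
wrist_force: [2.4, -0.8, -0.1]
width: 0.161
grip_force: 10.4
```

```bash
python3 st.py;python3 -c "
from h import *
look()"
```

```text
F [ 2.42 -0.81 -0.08] M tool [0.038 0.161 0.045] 10.439828485250473 [ 0.5531672  -0.18999968  0.23406856] 24.8833
tilt [(81.0, np.float64(6.0), np.float64(-0.002)), (80.1, np.float64(7.0), np.float64(0.0)), (79.4, np.float64(8.0), np.float64(0.002))]
```

{"fn": "drive_tool", "kwargs": {"increments": [{"delta_pos": [2,0,3],"turn": 0,"jaw": -0.678},{"delta_pos": [1,0,2],"turn": 0,"jaw": -0.678},{"delta_pos": [0.5,0,1],"turn": 0,"jaw": -0.678},{"delta_pos": [0,0,0],"turn": 0,"jaw": -0.678}]}}

```text
time: 25.27
tool_pos: [0.556, -0.1906, 0.2279]
tcp_rot: [3.123, -0.344, 0.0]
wrist_force: [1.8, -0.6, -0.3]
width: 0.16
grip_force: 10.4
```

```bash
python3 st.py;python3 -c "
from h import *
look()"
```

```text
F [ 1.79 -0.63 -0.25] M tool [-0.013  0.199  0.018] 10.360957235097885 [ 0.55600266 -0.19059485  0.22786159] 25.2667
tilt [(85.6, np.float64(3.0), np.float64(-0.002)), (84.4, np.float64(4.0), np.float64(0.0)), (83.3, np.float64(5.0), np.float64(0.002))]
```

{"fn": "drive_tool", "kwargs": {"increments": [{"delta_pos": [0.8,0,1.5],"turn": 0,"jaw": -0.678},{"delta_pos": [0.8,0,1.5],"turn": 0,"jaw": -0.678},{"delta_pos": [0.5,0,1],"turn": 0,"jaw": -0.678},{"delta_pos": [0,0,0],"turn": 0,"jaw": -0.678}]}}

```text
time: 25.65
tool_pos: [0.5574, -0.191, 0.2259]
tcp_rot: [-3.122, 0.344, 0.004]
wrist_force: [-6.4, 1.6, 14.3]
width: 0.159
grip_force: 12.2
```

```bash
python3 st.py;python3 -c "
from h import *
look()"
```

```text
F [-6.42  1.56 14.32] M tool [ 0.105 -1.09   0.002] 12.246610075235367 [ 0.55742054 -0.19095984  0.22594625] 25.65
tilt [(86.3, np.float64(2.0), np.float64(-0.002)), (86.2, np.float64(3.0), np.float64(0.0)), (85.3, np.float64(3.0), np.float64(-0.001))]
```

{"fn": "drive_tool", "kwargs": {"increments": [{"delta_pos": [0.5,0,1],"turn": 0,"jaw": -0.678},{"delta_pos": [0,0,0],"turn": 0,"jaw": -0.677}]}}

```text
time: 25.87
tool_pos: [0.5579, -0.1911, 0.2252]
tcp_rot: [-3.123, 0.344, 0.003]
wrist_force: [-6.9, 2.4, 15.2]
width: 0.163
grip_force: 10.8
```

```bash
python3 st.py;python3 -c "
from h import *
look()"
```

```text
F [-6.9   2.42 15.19] M tool [ 0.092 -1.061  0.025] 10.799210518598557 [ 0.55788764 -0.19107585  0.22517898] 25.8667
tilt [(87.5, np.float64(1.0), np.float64(-0.003)), (85.7, np.float64(2.0), np.float64(-0.002)), (85.2, np.float64(3.0), np.float64(0.0))]
```

The rear foot has reached the bench (15 N up, tilt about 1–2°). Releasing gently.

{"fn": "drive_tool", "kwargs": {"increments": [{"delta_pos": [-1,0,-0.3],"turn": 0,"jaw": -0.676},{"delta_pos": [-1,0,0],"turn": 0,"jaw": -0.67},{"delta_pos": [0,0,0],"turn": 0,"jaw": -0.6},{"delta_pos": [0,0,0],"turn": 0,"jaw": -0.4},{"delta_pos": [0,0,0],"turn": 0,"jaw": 0},{"delta_pos": [0,0,0],"turn": 0,"jaw": 0},{"delta_pos": [0,0,0],"turn": 0,"jaw": 0}]}}

```text
time: 26.5
tool_pos: [0.5562, -0.1906, 0.2228]
tcp_rot: [-3.122, 0.344, 0.001]
wrist_force: [0.1, 0.3, -0.3]
width: 0.502
grip_force: 0.0
```

{"fn": "drive_tool", "kwargs": {"increments": [{"delta_pos": [0,0,-5],"turn": 0,"jaw": 0},{"delta_pos": [0,0,-15],"turn": 0,"jaw": 0},{"delta_pos": [0,0,-30],"turn": 0,"jaw": 0},{"delta_pos": [0,0,-35],"turn": 0,"jaw": 0},{"delta_pos": [0,0,-35],"turn": 0,"jaw": 0},{"delta_pos": [0,0,-30],"turn": 0,"jaw": 0},{"delta_pos": [0,0,-10],"turn": 0,"jaw": 0},{"delta_pos": [0,0,0],"turn": 0,"jaw": 0}]}}

```text
time: 27.17
tool_pos: [0.5576, -0.1911, 0.3879]
tcp_rot: [3.121, -0.344, 0.012]
wrist_force: [1.0, -0.0, 0.8]
width: 0.499
grip_force: 0.0
```

```bash
python3 st.py
python3 - <<'E'
from h import *
c=cam("side")
print(tilt2(c,[.5598,-.1915,.069],.0625),tilt2(c,[.557,-.191,.069],.0625))
c0=cv2.imread("pics/side0.png");A=cv2.cvtColor(c0,cv2.COLOR_BGR2GRAY);B=cv2.cvtColor(c["pixels"],cv2.COLOR_RGB2GRAY)
for n,(x0,y0,x1,y1) in{"jar":(260,242,335,330),"lid":(340,230,385,262),"mount":(158,282,190,310),"mortar":(172,208,225,250),"chute rear":(284,172,332,206),"chute nose":(340,182,374,216)}.items():
    r=cv2.matchTemplate(B[y0-10:y1+10,x0-10:x1+10],A[y0:y1,x0:x1],cv2.TM_CCOEFF_NORMED);_,v,_,l=cv2.minMaxLoc(r);print(n,round(v,3),l[0]-10,l[1]-10)
# new bright blobs on the bench since the start
d=(B.astype(int)-A.astype(int)>35).astype(np.uint8);n,_,S,C=cv2.connectedComponentsWithStats(d)
print([(S[i].tolist(),C[i].round().tolist()) for i in range(1,n) if S[i,4]>8])
E
```

```text
F [ 1.02 -0.01  0.79] M tool [0.019 0.018 0.044] 0.0 [ 0.55761236 -0.19109762  0.38794654] 27.1667
[(86.3, np.float64(0.0), np.float64(-0.003)), (85.1, np.float64(1.0), np.float64(-0.002)), (84.0, np.float64(2.0), np.float64(-0.001))] [(85.3, np.float64(0.0), np.float64(-0.003)), (85.2, np.float64(3.0), np.float64(0.001)), (85.1, np.float64(1.0), np.float64(-0.002))]
jar 0.998 0 0
lid 0.995 0 0
mount 0.998 0 0
mortar 0.998 0 0
chute rear 0.894 1 -1
chute nose 0.962 2 -1
[([394, 0, 166, 210, 7545], [516.0, 136.0]), ([408, 5, 35, 58, 1191], [426.0, 30.0]), ([297, 24, 11, 2, 12], [302.0, 24.0]), ([290, 172, 7, 10, 20], [292.0, 177.0]), ([448, 181, 68, 85, 2351], [483.0, 228.0]), ([312, 182, 17, 6, 24], [321.0, 184.0]), ([305, 204, 62, 12, 77], [338.0, 210.0])]
```

The chute is level on its feet within 1–2 px of its old spot. The jar, lid, mortar and mount haven't moved, and no stray cylinder shows on the bench. Handing in.

```bash
python3 -c "
from workcell import bot
print(bot.finish_job())"
```

```text
the job is handed in; nothing more can be done
None
```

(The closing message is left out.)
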